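# Clip a lunch box shut on the closing bracket and set it out for pick-up

## Task

Shut the two red end clips of the green-lidded lunch box on the steel closing bracket: push one end of the box square under the bracket's lip until its bar has swung that clip fully down, turn the box end for end and do the same with the other clip. Then lay the closed box lid up, lengthwise across the sloping pick-up stand, flat on its bed and snug against the front lip before you let go of it (do not drop it), and leave the box there. Keep the box lid up throughout and leave the timer, the tape roll and the cup stack where they stand.

Things in the scene. Friction and masses are not known exactly. Their poses are not given: they have to be found in the camera images.
- lunch_box: Clip-lock lunch box with its lid on: white body, green lid, 160 (x) x 62 (y) x 52 (z) mm, 0.3 kg, flat sides to grasp across its 62 mm width. Origin: centre of its underside; x along its length, z up through the lid. A red flap clip is hinged at each end.
- clip_a_hinge (a point): Middle of the hinge line of the red clip at the box's +x end, 82.5 mm from the box's middle and 46 mm above its underside. The clip is a flap 44 mm wide, 34 mm long and 3 mm thick; shut, it hangs down flat against the end wall and its outer face is 84 mm from the box's middle.
- clip_b_hinge (a point): The same for the red clip at the box's -x end.
- clip_a (a joint): Angle of the red clip at the box's +x end: 0 is shut (hanging straight down against the end), grows as it swings outward and up (1.57 would be level). It stays where it is left by friction (0.04 N m).
- clip_b (a joint): The same for the red clip at the box's -x end.
- bracket: Closing bracket of bent steel sheet, fixed to the counter. Origin on the counter straight below the front of its bar; x points into the bracket, the way the box is pushed (mouth at -x). The box goes in between two upright cheeks, 72 mm apart, 48 mm high, that begin 20 mm before the bar and flare outward to 36 mm before it. The space under the lip is 53 mm deep.
- bracket_bar (a point): Middle of the front of the bracket's bar: a round hem, 8 mm in diameter, along the bracket's y, 36 mm above the counter (10 mm below the clips' hinges of a box on the counter). It presses on the outer face of an open clip and swings it down as the box is pushed in; the clip is shut when the bar presses it against the end wall.
- stand_bed: Fixed pick-up stand's bed: plate 120 (x) x 190 (y) mm, sloping 28 degrees. Origin: middle of its top face, 66 mm above the counter; x points up the slope (away from the robot), z is normal to the bed. Front lip: two tabs 16 mm high at the lower edge, 114 mm apart, inner face at x = -50 mm, so a box against it has its middle at x = -19 mm. Side edges turned up 5 mm, 186 mm apart.
- timer_1: Lime green kitchen timer, 50 x 72 x 68 mm, on the right beside the board; stays where it is. Origin: centre of its underside.
- dip_cups: Stack of clear dip cups, 66 x 66 x 73 mm, at the left edge; stays where it is. Origin: centre of its underside.
- tape_roll: Roll of brown tape lying flat, 92 mm across, 48 mm high, beside the receipt printer; stays where it is. Origin: centre of its underside.

How it is judged:
By the outcome, as a careful person would: the job done as asked, in the order asked, and still so for the second after the job is handed in, with the robot touching nothing.
It also fails if it takes over 61 s, if anything falls off the work surface, if the arm or the gripper's body presses on something with over 40 N, if the wrist force passes 120 N, or if a joint passes its speed limit or range.

## Robot

A 7-joint arm with a two-finger parallel gripper is mounted at the origin on a cart in front of the work surface, level with it; the furniture and walls round the work are solid. World frame = base frame: x ahead of the robot, y to its left, z up, the work surface at z = 0. Lengths are in m, angles in rad, forces in N, time in s.
With the tool pointing down it reaches from about 0.35 to 0.9 m from the base axis. Payload 7.2 kg.
Tool frame: the origin (TCP) lies midway between the tips of the shut fingers; the grasp point (between the pads) lies 19 mm behind it (manip.grip_depth is the z of the grasp point in the tool frame, in m); z points along the fingers, y is the line along which they close (so a half turn about z gives the same grasp; the last joint's range is limited). The gripper opens to 88 mm and grips with 3 to 60 N. Pads are 20 mm wide; open, the fingers measure 115 mm over their backs; the gripper's body (75 mm by 178 mm) begins 61 mm behind the grasp point.
Start: joints at [-1.264, 0.411, -0.013, 1.596, 0.006, 1.134, -0.082], TCP at [0.229, 0.582, 0.223] pointing down, gripper open.
Joint ranges: [-2.95, 2.95], [-0.29, 1.99], [-1.47, 1.44], [0.14, 2.54], [-1.03, 4.17], [0.13, 1.85], [-2.86, 2.86]. Speed limits (rad/s): [2.39, 2.39, 3.01, 3.01, 3.14, 3.14, 3.14].

## Interface

Orientations are given as [roll, pitch, yaw] about the fixed x, y, z axes, in that order (R = Rz(yaw) Ry(pitch) Rx(roll)).
In Python, from station import manip gives the robot as it stands. The module is installed in compiled form; this text tells all that it offers.
- The arm moves only by the shell command python3 -m handwheel 'ROWS' [OPENING] [FORCE]. ROWS is a JSON object of lists of equal length, an entry for each row: "translation": the shift along the tool's x, y, z in mm, a list of three; "delta_rot": the turn, a rotation vector about the tool's x, y, z in degrees, a list of three. A call has 1 to 5 rows; each row shifts and turns the commanded pose from where the row before left it, along the tool's axes as they then stand; what a row does not reach is not made up. A row lasts 1/8 s, in which the tool goes at most 62.5 mm and 10.7 degrees, less where a joint would pass 70% of its speed; a pose out of reach is approached as far as the arm can. A call with a gripper value outside its range is refused whole. OPENING is the finger opening in mm, from 0 to 87.8, set as the call begins (- or left out, the last holds). The fingers move at their own pace and stop on an object; FORCE is the grip in N (left out, the last holds). Time passes only in rows, so rows that do not move let the fingers close. It gives the time, the measured TCP pose, the force, the opening and the grip force at its end, in the units of the state.
- manip.get_obs(): the state, without advancing time (a new reading comes with each control period).
- manip.grab_frame(name): name is "side" or "top"; returns (picture, depth): 400x640x3 uint8, red, green, blue; 400x640 float32, m along the optical axis (not along the pixel's ray), 0 where there is no reading.
- manip.camera_params(name): a dict with "mtx" (3x3 intrinsics, pixels), "dist_coeffs" ([k1, k2, p1, p2, k3] as OpenCV has them; the pictures are not rectified), "extrinsics" (4x4, takes a point from camera to world coordinates). Camera axes: x right, y up, looking along -z (the intrinsics and any distortion apply to the point x, -y, -z); pixel columns grow to the right and rows downward; lengths in m; the calibration is good to about 2 mm. A picture is of the moment at which its call begins. camera_params takes no time and is no camera call.
- manip.job_done(): hands the job in; it is judged then, once.
The state is a dict: "t": time; "joints": joint angles; "qd": joint speeds; "tau": joint torques, N m; "position": TCP position; "tcp_rot": TCP orientation; "contact_force": force on the tool from outside, world axes, zero at the start; "moment": the same for the moment, N m; "grip_width": opening from 0.0 (shut) to 1.0 (fully open); "finger_force": force on a finger pad.
Only numpy, scipy, OpenCV 4.12 (cv2) and the standard library are available. Lean on these libraries where they do the work, as an engineer would, in place of code of your own. Each camera call takes 0.05 s, during which the arm holds its last target. There are 200 camera calls.

## Working session

There is one attempt and no reset: what is moved stays moved. The work goes in short steps, Python scripts to look and compute and a shell command to move; the robot and the scene stay as the last step left them, time stands still between calls to the robot, and variables do not carry over. Pictures are saved under pics/ and viewed, at most 10 in all, crops included, and the job is handed in when it is done.

```bash
mkdir -p pics
cat > h.py <<'E'
import numpy as np, cv2
from station import manip
from scipy.spatial.transform import Rotation as R
def grab(n):
    im,d=manip.grab_frame(n); return im,d,manip.camera_params(n)
def pts(uv,d,c):
    # depth pixels -> world
    uv=np.asarray(uv,float).reshape(-1,1,2)
    n=cv2.undistortPoints(uv,np.array(c["mtx"]),np.array(c["dist_coeffs"])).reshape(-1,2)
    z=np.asarray(d).reshape(-1,1)
    p=np.c_[n[:,:1]*z,-n[:,1:]*z,-z]
    E=np.array(c["extrinsics"]); return p@E[:3,:3].T+E[:3,3]
def cloud(d,c):
    v,u=np.mgrid[:d.shape[0],:d.shape[1]]
    P=pts(np.c_[u.ravel(),v.ravel()],d.ravel(),c).reshape(*d.shape,3); P[d==0]=np.nan; return P
E
python3 - <<'E'
from h import *
for n in("top","side"):
    im,d,c=grab(n); cv2.imwrite(f"pics/{n}0.png",im[...,::-1]); np.savez(f"{n}0.npz",im=im,P=cloud(d,c)); print(n,np.round(c["extrinsics"],3).tolist())
o=manip.get_obs();print({k:np.round(v,3).tolist() for k,v in o.items()},manip.grip_depth)
E
```

```text
top [[0.008, 0.991, -0.134, 0.383], [-1.0, 0.01, 0.015, 0.028], [0.017, 0.134, 0.991, 1.309], [0.0, 0.0, 0.0, 1.0]]
side [[0.974, 0.149, -0.173, 0.291], [-0.229, 0.642, -0.732, -1.118], [0.002, 0.752, 0.659, 1.085], [0.0, 0.0, 0.0, 1.0]]
{'t': 0.1, 'joints': [-1.264, 0.412, -0.013, 1.597, 0.006, 1.134, -0.082], 'qd': [0.001, 0.0, 0.001, -0.004, 0.0, -0.001, -0.001], 'tau': [0.003, -58.909, 0.644, -29.171, -0.054, 0.015, 0.0], 'position': [0.229, 0.581, 0.222], 'tcp_rot': [-3.14, 0.0, 2.767], 'contact_force': [-0.569, 0.69, 0.295], 'moment': [0.007, -0.074, -0.013], 'finger_force': 0.0, 'grip_width': 1.001} -0.0187
```

View pics/top0.png

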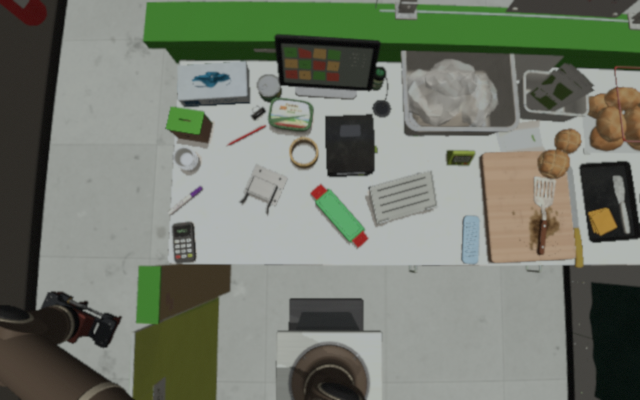

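View pics/side0.png

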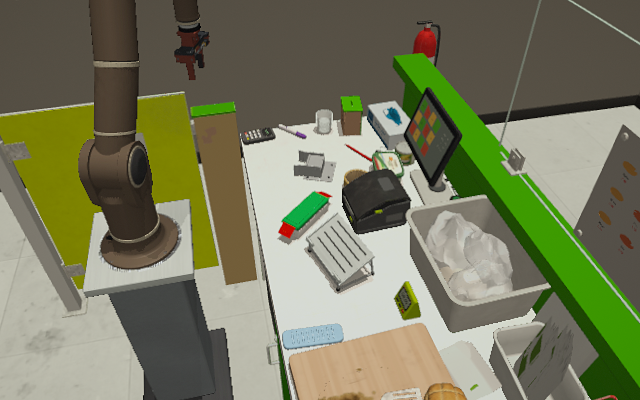

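Top view: green lid about (340,215), red clips at (319,192) and (361,239); bracket at (263,188) with its cheek ends at (246,206) and (268,212), so the mouth faces down in the image (toward the robot); stand at (403,197). The side view agrees, with both clips open.

Run:
```python
from h import *
for n in("top","side"):
    z=np.load(n+"0.npz");im=z["im"];P=z["P"];hsv=cv2.cvtColor(im,cv2.COLOR_RGB2HSV)
    A=np.nan_to_num(P,nan=-9)
    reg=(A[...,0]>.25)&(A[...,0]<.75)&(A[...,1]>-.3)&(A[...,1]<.4)&(A[...,2]>.003)&(A[...,2]<.2)
    g=reg&(hsv[...,0]>60)&(hsv[...,0]<85)&(hsv[...,1]>120)&(A[...,1]>-.15)&(A[...,1]<.2)
    r=reg&((hsv[...,0]<8)|(hsv[...,0]>172))&(hsv[...,1]>150)&(A[...,1]<.2)
    q=P[g];q=q[q[:,2]>.03]
    print(n,"green",len(q),np.median(q,0).round(4)); rr=cv2.minAreaRect((q[:,:2]*1000).astype(np.float32));print(rr)
    k,l,s,ce=cv2.connectedComponentsWithStats(r.astype(np.uint8))
    for i in range(1,k):
        if s[i,4]>25:
            w=P[l==i]; print(" red",s[i],w.mean(0).round(4),w.min(0).round(3),w.max(0).round(3))
    # bracket & stand
    for nm,b in(("bracket",(.38,.56,.12,.3)),("stand",(.34,.55,-.25,-.03))):
        m=reg&(A[...,0]>b[0])&(A[...,0]<b[1])&(A[...,1]>b[2])&(A[...,1]<b[3])&(hsv[...,1]<60)&(A[...,2]>.012)
        w=P[m]; print(nm,len(w),w.min(0).round(3),w.max(0).round(3),np.histogram(w[:,2],np.arange(0,.14,.01))[0])
        print(cv2.minAreaRect((w[:,:2]*1000).astype(np.float32)))
im=np.load("top0.npz")["im"];cv2.imwrite("pics/br.png",cv2.resize(im[150:260,220:450,::-1],None,fx=3.4,fy=3.4,interpolation=cv2.INTER_CUBIC))
im=np.load("side0.npz")["im"];cv2.imwrite("pics/brs.png",cv2.resize(im[130:300,265:385,::-1],None,fx=3.5,fy=3.5,interpolation=cv2.INTER_CUBIC))
```

```text
top green 1 [0.5346 0.0397 0.0509]
((534.5761108398438, 39.687347412109375), (0.0, 0.0), 0.0)
 red [312 186  14  13 102] [0.5702 0.0368 0.0406] [0.55  0.016 0.027] [0.589 0.055 0.049]
 red [353 232  14  14 101] [ 0.4286 -0.089   0.0384] [ 0.411 -0.109  0.025] [ 0.449 -0.068  0.051]
bracket 136 [0.505 0.176 0.014] [0.56  0.274 0.054] [ 0 11 16 61 46  2  0  0  0  0  0  0  0  0]
((544.5474853515625, 226.93385314941406), (88.70247650146484, 57.072025299072266), 73.32453918457031)
stand 837 [ 0.426 -0.25   0.013] [ 0.55  -0.032  0.083] [  0   2   1  45 247 280 197  60   5   0   0   0   0   0]
((493.38092041015625, -142.89846801757812), (116.60240173339844, 220.0643768310547), 5.396975040435791)
side green 765 [ 0.4939 -0.0376  0.0536]
((495.7996826171875, -30.27556610107422), (164.1578826904297, 62.14461135864258), 41.520423889160156)
 red [318 192  13   5  28] [0.5691 0.0315 0.0441] [0.551 0.014 0.036] [0.586 0.047 0.05 ]
 red [279 222  16  16 152] [ 0.4257 -0.0914  0.0386] [ 0.405 -0.113  0.011] [ 0.448 -0.067  0.052]
bracket 264 [0.501 0.167 0.012] [0.56  0.278 0.054] [ 0 46 60 69 80  9  0  0  0  0  0  0  0  0]
((544.83544921875, 222.9392547607422), (96.61071014404297, 59.97417449951172), 69.0721206665039)
stand 1186 [ 0.413 -0.25   0.012] [ 0.55  -0.031  0.09 ] [  0  67 120  85 229 304 248 118  15   0   0   0   0   0]
((486.42596435546875, -143.13705444335938), (131.39056396484375, 225.39215087890625), 5.950718879699707)
```

View pics/br.png

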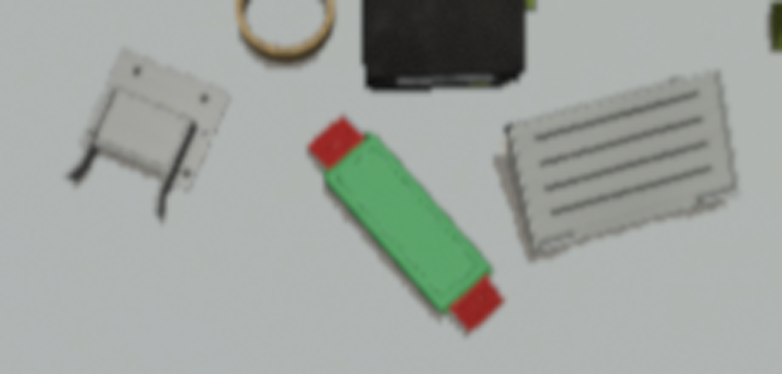

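View pics/brs.png

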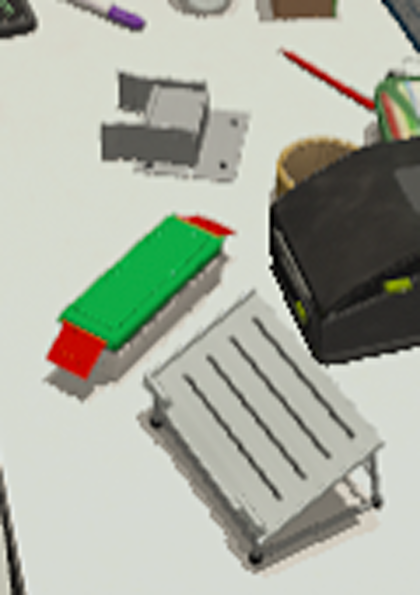

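Crop top: bracket's bar/lip edge runs (100,150)–(182,178) crop px with cheeks flaring to (75,178) and (160,215); the stand spans (508,130)–(735,190). Crop side: both clips are open and sloping down, and the stand's front lip faces the robot. Now precise fits.

Run:
```python
from h import *
S=np.load("side0.npz");T=np.load("top0.npz")
# scatter of bracket points xy colored by z, both views; 4 px/mm? 
img=np.full((600,800,3),255,np.uint8)
for k,(z,off) in enumerate(((T,0),(S,400))):
    P=z["P"];im=z["im"]
    A=np.nan_to_num(P,nan=-9);m=(A[...,0]>.46)&(A[...,0]<.61)&(A[...,1]>.15)&(A[...,1]<.29)&(A[...,2]>-.006)
    for p,c in zip(P[m],im[m]):
        x=int(off+(.29-p[1])*2800);y=int((.62-p[0])*3600*.78)
        zc=np.clip(p[2]/.055,0,1)
        col=cv2.applyColorMap(np.uint8([[int(zc*255)]]),cv2.COLORMAP_JET)[0,0].tolist() if p[2]>.006 else [int(v) for v in c[::-1]]
        cv2.circle(img,(x,y),4,col,-1)
cv2.imwrite("pics/sc.png",img)
P=np.r_[S["P"].reshape(-1,3),T["P"].reshape(-1,3)];P=P[~np.isnan(P[:,0])]
# counter height
w=P[(P[:,0]>.36)&(P[:,0]<.4)&(P[:,1]>.0)&(P[:,1]<.2)];print("counter",np.median(w[:,2]),w[:,2].std())
# left divider height
w=P[(P[:,0]>.1)&(P[:,0]<.33)&(P[:,1]>.25)&(P[:,1]<.6)&(P[:,2]<.3)];print("divider zmax",np.percentile(w[:,2],[50,95,99]))
# stand plane
for n,z in(("t",T),("s",S)):
    q=z["P"].reshape(-1,3);q=q[~np.isnan(q[:,0])]
    w=q[(q[:,0]>.4)&(q[:,0]<.58)&(q[:,1]>-.27)&(q[:,1]<-.03)&(q[:,2]>.03)&(q[:,2]<.11)]
    for it in range(15):
        c=w.mean(0);u=np.linalg.svd(w-c)[2][2];u*=np.sign(u[2]);w=w[abs((w-c)@u)<(.02 if it<3 else .005)]
    h=np.arctan2(-u[1],-u[0]);rr=cv2.minAreaRect((w@np.c_[[np.cos(h)*np.cos(.4887),np.sin(h)*np.cos(.4887),np.sin(.4887)],[-np.sin(h),np.cos(h),0]]*1000).astype(np.float32))
    print(n,len(w),"c",c.round(4),"n",u.round(4),"slope",np.degrees(np.arccos(u[2])).round(2),"yaw",np.degrees(h).round(2),"rect(upslope,lateral)",np.round(rr[0],1),np.round(rr[1],1),rr[2])
```

```text
counter 5.6702395920260606e-05 0.2402288763251037
divider zmax [-0.29196578  0.11750515  0.19064062]
t 1335 c [ 0.5286 -0.1741  0.061 ] n [-0.3978 -0.141   0.9066] slope 24.97 yaw 19.51 rect(upslope,lateral) [ 421.3 -311.2] [142.8 269.2] 9.928686141967773
s 1472 c [ 0.5292 -0.1816  0.0631] n [-0.4102 -0.1471  0.9   ] slope 25.84 yaw 19.72 rect(upslope,lateral) [ 417.4 -313.3] [143.4 271.8] 9.567570686340332
```

View pics/sc.png

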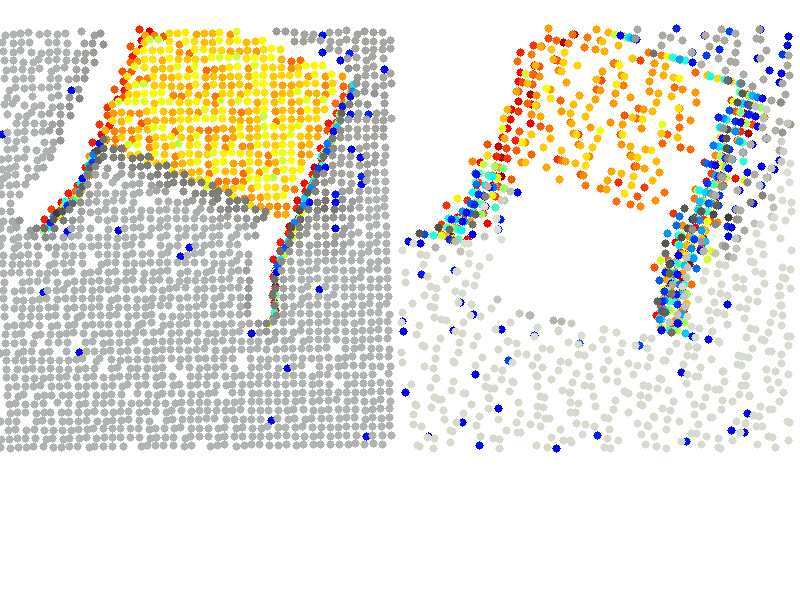

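Scatter: the lip (yellow/orange) has its front edge at (112,150)–(285,215) px in the left half, cheeks on both sides flaring at the mouth: bracket located, yaw about -20°. The stand fit was polluted by neighbours, so redo it with a pixel polygon.

Run:
```python
from h import *
S=np.load("side0.npz");T=np.load("top0.npz")
# --- stand
sh={"t":np.array([[376,193],[426,177],[430,202],[382,217]]),"s":np.array([[309,246],[339,221],[367,258],[342,280]])}
for n,z in(("t",T),("s",S)):
    P=z["P"];M=np.zeros((400,640),np.uint8);cv2.fillPoly(M,[sh[n]],1);w=P[(M>0)&~np.isnan(P[...,0])]
    for it in range(8):
        c=w.mean(0);u=np.linalg.svd(w-c,full_matrices=False)[2][2];u*=np.sign(u[2]);w=w[abs((w-c)@u)<max(.012-.002*it,.005)]
    h=np.arctan2(-u[1],-u[0]);X=np.array([np.cos(h)*u[2],np.sin(h)*u[2],np.hypot(u[0],u[1])]);Y=np.array([-np.sin(h),np.cos(h),0])
    hs=cv2.cvtColor(z["im"],cv2.COLOR_RGB2HSV)
    D=cv2.dilate(M,np.ones((27,27)));m=(D>0)&(abs((np.nan_to_num(P,nan=-9)-c)@u)<.004)&(P[...,2]>.03)&(hs[...,1]<60)
    k,l,s,_=cv2.connectedComponentsWithStats(m.astype(np.uint8));m=l==1+np.argmax(s[1:,4])
    q=P[m];a=np.c_[(q-c)@X,(q-c)@Y]*1000;rr=cv2.minAreaRect(a.astype(np.float32))
    r0=c+X*rr[0][0]/1000+Y*rr[0][1]/1000
    print(n,len(q),"slope",np.degrees(np.arccos(u[2])).round(2),"normal yaw",np.degrees(h).round(2),"rect",np.round(rr[1],1),round(rr[2],2),"centre",r0.round(4),"pct",np.percentile(a,[1,99],0).round(1).tolist())
# --- bracket
def line(p):
    vx,vy,x,y=cv2.fitLine(p.astype(np.float32),cv2.DIST_HUBER,0,.001,.001).ravel();return np.degrees(np.arctan2(vy,vx)),x,y
for n,z in(("t",T),("s",S)):
    q=z["P"].reshape(-1,3);q=q[~np.isnan(q[:,0])];q=q[(q[:,0]>.49)&(q[:,0]<.61)&(q[:,1]>.16)&(q[:,1]<.29)]
    yaw=-21.
    for it in range(4):
        t=np.radians(yaw);e=np.array([np.cos(t),np.sin(t)]);f=np.array([-e[1],e[0]])
        o=np.array([.54,.225]);a=(q[:,:2]-o)@np.c_[e,f]
        lip=(q[:,2]>.034)&(abs(a[:,1])<.028)&(a[:,0]>-.03)
        ed=[];bins=np.arange(-.027,.027,.006)
        for b in bins:
            s=lip&(a[:,1]>=b)&(a[:,1]<b+.006)
            if s.sum()>5: ed.append(q[s][np.argsort(a[s,0])[:2],:2].mean(0))
        ed=np.array(ed);L=line(ed);x0=(np.mean((ed-o)@e))
        R_=[]
        for sg in(1,-1):
            s=(q[:,2]>.01)&(abs(a[:,1]*sg-.037)<.007)&(a[:,0]>x0-.018)&(a[:,0]<x0+.035)
            R_.append((line(q[s,:2]),s.sum(),np.median(a[s,1])))
        yaw=np.mean([(r[0][0]+90)%180-90 for r in R_])
    print(n,"edge",L[0]%180-90,"x0",x0,"cheeks",[(round(float((r[0][0]+90)%180-90),1),r[1],round(float(r[2]),4)) for r in R_],"lip z",np.median(q[lip,2]))
    y0=(R_[0][2]+R_[1][2])/2;print(" front-edge mid",(o+e*x0+f*y0).round(4),"yaw",yaw)
# --- box
for n,z in(("t",T),("s",S)):
    P=z["P"];hs=cv2.cvtColor(z["im"],cv2.COLOR_RGB2HSV);A=np.nan_to_num(P,nan=-9)
    m=(hs[...,0]>45)&(hs[...,0]<85)&(hs[...,1]>80)&(abs(A[...,0]-.5)<.1)&(abs(A[...,1]+.03)<.1)&(A[...,2]>.044)
    q=P[m];rr=cv2.minAreaRect((q[:,:2]*1000).astype(np.float32));cc=q[:,:2].mean(0);v=np.linalg.svd(q[:,:2]-cc,full_matrices=False)[2][0]
    print(n,"box",len(q),np.round(rr[0],1),np.round(rr[1],1),rr[2],"mean",cc.round(4),"pca yaw",np.degrees(np.arctan2(v[1],v[0]))%180,q[:,2].mean())
```

```text
t 2082 slope 28.27 normal yaw 16.08 rect [194.  122.2] 89.88 centre [ 0.5542 -0.2184  0.0662] pct [[-56.4, -94.6], [60.7, 91.4]]
s 2245 slope 28.06 normal yaw 16.45 rect [198.  120.2] 89.64 centre [ 0.5497 -0.2162  0.0675] pct [[-53.4, -84.8], [64.3, 104.2]]
t edge -21.626526 x0 0.016977959697157742 cheeks [(-25.1, np.int64(71), 0.0378), (-21.6, np.int64(61), -0.0366)] lip z 0.037511908060455346
 front-edge mid [0.5558 0.2188] yaw -23.349277
s edge -19.183662 x0 0.01653367875965034 cheeks [(-21.0, np.int64(72), 0.0358), (-20.7, np.int64(143), -0.0384)] lip z 0.03962690113413092
 front-edge mid [0.555  0.2179] yaw -20.853909
t box 1033 [498.6 -27.2] [160.6  59.2] 41.640052795410156 mean [ 0.4986 -0.0269] pca yaw 41.326048258931394 0.05180901264851151
s box 761 [496.1 -30.4] [162.6  64.9] 39.70206069946289 mean [ 0.4947 -0.0352] pca yaw 41.50031274907448 0.05346616860369402
```

```bash
cat > plan.py <<'E'
import sys; from h import *
# plan.py x y z yaw_of_tool_y n : rows to upright pose (tool z down), turning short way + optional extra
x,y,z,yy=map(float,sys.argv[1:5]);n=int(sys.argv[5]);ex=float(sys.argv[6]) if len(sys.argv)>6 else 0
o=manip.get_obs();r0=R.from_euler("xyz",o["tcp_rot"]);p=np.array(o["position"])
r1=R.from_euler("xyz",[180,0,yy+90],degrees=True)
rv=(r0.inv()*r1).as_rotvec(degrees=True)
if ex: rv=rv+np.array([0,0,ex])
D=(np.array([x,y,z])-p)*1000/n;r=r0
print("now",p.round(4),"rv",rv.round(1),"toolY yaw",np.degrees(np.arctan2(*r0.apply([0,1,0])[1::-1])).round(1))
for i in range(n):
    print(r.inv().apply(D).round(0).astype(int).tolist(),(rv/n).round(1).tolist()); r=r*R.from_rotvec(rv/n,degrees=True)
E
python3 plan.py .498 -.028 .12 -48.5 13
```

```text
now [0.2287 0.5812 0.2219] rv [-0.00e+00  1.00e-01  1.17e+02] toolY yaw 68.5
[-36, -36, 8] [-0.0, 0.0, 9.0]
[-42, -30, 8] [-0.0, 0.0, 9.0]
[-46, -23, 8] [-0.0, 0.0, 9.0]
[-49, -16, 8] [-0.0, 0.0, 9.0]
[-51, -8, 8] [-0.0, 0.0, 9.0]
[-51, 0, 8] [-0.0, 0.0, 9.0]
[-51, 8, 8] [-0.0, 0.0, 9.0]
[-49, 16, 8] [-0.0, 0.0, 9.0]
[-46, 24, 8] [-0.0, 0.0, 9.0]
[-41, 30, 8] [-0.0, 0.0, 9.0]
[-36, 36, 8] [-0.0, 0.0, 9.0]
[-30, 42, 8] [-0.0, 0.0, 9.0]
[-23, 46, 8] [-0.0, 0.0, 9.0]
```

```bash
python3 -m handwheel '{"translation":[[-36,-36,8],[-42,-30,8],[-46,-23,8],[-49,-16,8],[-51,-8,8]],"delta_rot":[[0,0,9],[0,0,9],[0,0,9],[0,0,9],[0,0,9]]}' 87
python3 -m handwheel '{"translation":[[-51,0,8],[-51,8,8],[-49,16,8],[-46,24,8],[-41,30,8]],"delta_rot":[[0,0,9],[0,0,9],[0,0,9],[0,0,9],[0,0,9]]}'
python3 -m handwheel '{"translation":[[-36,36,8],[-30,42,8],[-23,46,8],[0,0,0]],"delta_rot":[[0,0,9],[0,0,9],[0,0,9],[0,0,0]]}'
python3 plan.py .498 -.028 .012 -48.5 3
```

```text
t: 0.72
position: [0.3325, 0.3444, 0.1823]
tcp_rot: [-3.141, 0.0, 1.976]
contact_force: [0.5, -0.1, 0.4]
grip_width: 0.99
finger_force: 0.0
t: 1.35
position: [0.4357, 0.1094, 0.1425]
tcp_rot: [3.141, -0.0, 1.191]
contact_force: [0.6, -0.4, -0.2]
grip_width: 0.993
finger_force: 0.0
t: 1.85
position: [0.4979, -0.0339, 0.1181]
tcp_rot: [3.14, 0.002, 0.717]
contact_force: [-0.2, 0.4, 0.5]
grip_width: 0.992
finger_force: 0.0
now [ 0.4979 -0.0339  0.1181] rv [ 0.1  0.1 -0.4] toolY yaw -48.9
[1, -2, 35] [0.0, 0.0, -0.1]
[1, -2, 35] [0.0, 0.0, -0.1]
[1, -1, 35] [0.0, 0.0, -0.1]
```

```bash
python3 -m handwheel '{"translation":[[4,-5,30],[0,0,38],[0,0,38],[0,0,0]],"delta_rot":[[0,0,0],[0,0,0],[0,0,0],[0,0,0]]}'
python3 -m handwheel '{"translation":[[0,0,0],[0,0,0],[0,0,0],[0,0,0],[0,0,0]],"delta_rot":[[0,0,0],[0,0,0],[0,0,0],[0,0,0],[0,0,0]]}' 50 35
python3 plan.py .4025 .2798 .08 -112 8
```

```text
t: 2.35
position: [0.4948, -0.0225, 0.0108]
tcp_rot: [-3.138, 0.004, 0.727]
contact_force: [-0.3, -0.0, 0.6]
grip_width: 0.989
finger_force: 0.0
t: 2.98
position: [0.4988, -0.0237, 0.014]
tcp_rot: [3.14, -0.003, 0.725]
contact_force: [0.0, -0.5, 9.2]
grip_width: 0.706
finger_force: 35.0
now [ 0.4988 -0.0237  0.014 ] rv [ 0.  -0.2 63.5] toolY yaw -48.5
[16, -36, -8] [0.0, -0.0, 7.9]
[11, -38, -8] [0.0, -0.0, 7.9]
[6, -39, -8] [0.0, -0.0, 7.9]
[0, -40, -8] [0.0, -0.0, 7.9]
[-5, -39, -8] [0.0, -0.0, 7.9]
[-11, -38, -8] [0.0, -0.0, 7.9]
[-16, -36, -8] [0.0, -0.0, 7.9]
[-21, -34, -8] [0.0, -0.0, 7.9]
```

```bash
python3 -m handwheel '{"translation":[[0,0,-30],[0,0,-36],[16,-36,0],[11,-38,0],[6,-39,0]],"delta_rot":[[0,0,0],[0,0,0],[0,0,8],[0,0,8],[0,0,8]]}'
python3 -m handwheel '{"translation":[[0,-40,0],[-5,-39,0],[-11,-38,0],[-16,-36,0],[-21,-34,0]],"delta_rot":[[0,0,8],[0,0,8],[0,0,8],[0,0,8],[0,0,7.5]]}'
python3 -m handwheel '{"translation":[[0,0,0],[0,0,0]],"delta_rot":[[0,0,0],[0,0,0]]}'
python3 - <<'E'
from h import *
for n in("top","side"):
    im,d,c=grab(n);P=cloud(d,c);hs=cv2.cvtColor(im,cv2.COLOR_RGB2HSV);A=np.nan_to_num(P,nan=-9)
    np.savez(n+"1.npz",im=im,P=P);cv2.imwrite(f"pics/{n}1.png",im[...,::-1])
    near=(A[...,0]>.28)&(A[...,0]<.54)&(A[...,1]>.12)&(A[...,1]<.42)&(A[...,2]>.02)&(A[...,2]<.2)
    for nm,m in(("green",(hs[...,0]>45)&(hs[...,0]<85)),("red",(hs[...,0]<8)|(hs[...,0]>172))):
        m=m&near&(hs[...,1]>110);k,l,s,_=cv2.connectedComponentsWithStats(m.astype(np.uint8))
        for i in range(1,k):
            if s[i,4]>15:
                q=P[l==i];rr=cv2.minAreaRect((q[:,:2]*1000).astype(np.float32));print(n,nm,s[i],q.mean(0).round(4),q.min(0).round(3),q.max(0).round(3),np.round(rr[0],1),np.round(rr[1],1),round(rr[2],1))
E
python3 plan.py .4025 .2798 .0125 -112 2
```

```text
t: 3.6
position: [0.4612, 0.0909, 0.0789]
tcp_rot: [-3.141, 0.0, 0.301]
contact_force: [0.5, 0.9, -2.8]
grip_width: 0.705
finger_force: 35.0
t: 4.22
position: [0.4019, 0.2801, 0.0788]
tcp_rot: [-3.141, 0.001, -0.388]
contact_force: [0.7, 0.1, -2.8]
grip_width: 0.707
finger_force: 35.0
t: 4.47
position: [0.4026, 0.2783, 0.0786]
tcp_rot: [3.141, 0.0, -0.382]
contact_force: [0.4, -0.5, -2.7]
grip_width: 0.703
finger_force: 35.0
top green [229 218  23  22 329] [0.4496 0.2563 0.1171] [0.421 0.224 0.109] [0.482 0.286 0.18 ] [448.8 255.2] [61.3 48.3] 68.4
top green [232 246   7  11  39] [0.39   0.2626 0.1344] [0.376 0.245 0.11 ] [0.403 0.275 0.199] [388.4 259.5] [23.7 27.7] 74.8
top green [223 259  13  19 149] [0.3443 0.283  0.1179] [0.317 0.252 0.108] [0.367 0.299 0.187] [347.6 282.3] [35.6 52.5] 52.6
top red [237 210  17  13 140] [0.4897 0.2424 0.1045] [0.471 0.222 0.091] [0.507 0.266 0.118] [490.2 242.2] [40.3 28.5] 67.6
top red [216 276  11  10  80] [0.3061 0.3058 0.1005] [0.293 0.29  0.089] [0.32  0.323 0.113] [308.1 306.7] [28.2 28.9] 69.5
side green [232 132  20  14 127] [0.3408 0.2767 0.1167] [0.312 0.202 0.103] [0.373 0.335 0.187] [344.6 267. ] [ 50.6 137.8] 18.6
side green [260 134  23  15 254] [0.4382 0.2499 0.1175] [0.401 0.214 0.101] [0.479 0.302 0.17 ] [438.6 248.3] [86.5 68.9] 65.2
side red [267 106   6  10  23] [0.4541 0.335  0.1803] [0.44  0.315 0.166] [0.461 0.348 0.195] [451.1 331.7] [34.6 18.3] 84.7
side red [240 133  22  21 194] [0.3769 0.2146 0.1514] [0.339 0.18  0.081] [0.401 0.252 0.197] [378.5 217.5] [60.7 66.2] 63.8
side red [226 134  10  10  38] [0.3087 0.3138 0.1038] [0.292 0.295 0.09 ] [0.326 0.335 0.114] [307.9 313.5] [37.2 30. ] 68.4
side red [281 138  11  12  82] [0.4869 0.2395 0.1062] [0.468 0.219 0.089] [0.506 0.27  0.118] [487.  241.3] [52.  31.2] 68.5
now [0.4032 0.2776 0.0788] rv [ 0.  0. -0.] toolY yaw -112.0
[-1, -1, 33] [0.0, 0.0, -0.0]
[-1, -1, 33] [0.0, 0.0, -0.0]
```

```bash
python3 -m handwheel '{"translation":[[0,-2,30],[0,0,24],[0,0,10],[0,0,0]],"delta_rot":[[0,0,0],[0,0,0],[0,0,0],[0,0,0]]}'
python3 -m handwheel '{"translation":[[12,0,0],[12,0,0],[12,0,0],[12,0,0],[0,0,0]],"delta_rot":[[0,0,0],[0,0,0],[0,0,0],[0,0,0],[0,0,0]]}'
python3 -m handwheel '{"translation":[[6,0,0],[6,0,0],[6,0,0],[4,0,0],[0,0,0]],"delta_rot":[[0,0,0],[0,0,0],[0,0,0],[0,0,0],[0,0,0]]}'
```

```text
t: 5.08
position: [0.4042, 0.2796, 0.0147]
tcp_rot: [3.141, 0.0, -0.385]
contact_force: [-0.7, -0.1, -3.0]
grip_width: 0.708
finger_force: 35.0
t: 5.7
position: [0.4495, 0.262, 0.0147]
tcp_rot: [-3.141, -0.001, -0.385]
contact_force: [0.4, -0.5, -3.5]
grip_width: 0.706
finger_force: 35.0
t: 6.32
position: [0.469, 0.2543, 0.0146]
tcp_rot: [3.142, -0.0, -0.384]
contact_force: [-0.0, 0.5, -4.1]
grip_width: 0.699
finger_force: 35.0
```

```bash
python3 -m handwheel '{"translation":[[4,0,0],[3,0,0],[2,0,0],[0,0,0]],"delta_rot":[[0,0,0],[0,0,0],[0,0,0],[0,0,0]]}'
python3 -m handwheel '{"translation":[[2,0,0],[2,0,0],[0,0,0]],"delta_rot":[[0,0,0],[0,0,0],[0,0,0]]}'
```

```text
t: 6.82
position: [0.4772, 0.251, 0.0147]
tcp_rot: [-3.141, -0.0, -0.384]
contact_force: [-3.2, 1.6, -3.2]
grip_width: 0.707
finger_force: 35.0
t: 7.2
position: [0.4774, 0.251, 0.0141]
tcp_rot: [3.141, 0.006, -0.382]
contact_force: [-12.9, 4.4, 2.7]
grip_width: 0.706
finger_force: 35.0
```

```bash
python3 -m handwheel '{"translation":[[2,0,0],[2,0,0],[2,0,0],[0,0,0]],"delta_rot":[[0,0,0],[0,0,0],[0,0,0],[0,0,0]]}'
python3 - <<'E'
from h import *
im,d,c=grab("side");cv2.imwrite("pics/s2.png",cv2.resize(im[90:210,230:350,::-1],None,fx=5,fy=5,interpolation=cv2.INTER_CUBIC))
E
```

```text
t: 7.7
position: [0.4788, 0.2504, 0.0136]
tcp_rot: [3.139, 0.014, -0.38]
contact_force: [-24.6, 7.9, 8.6]
grip_width: 0.704
finger_force: 35.0
```

View pics/s2.png

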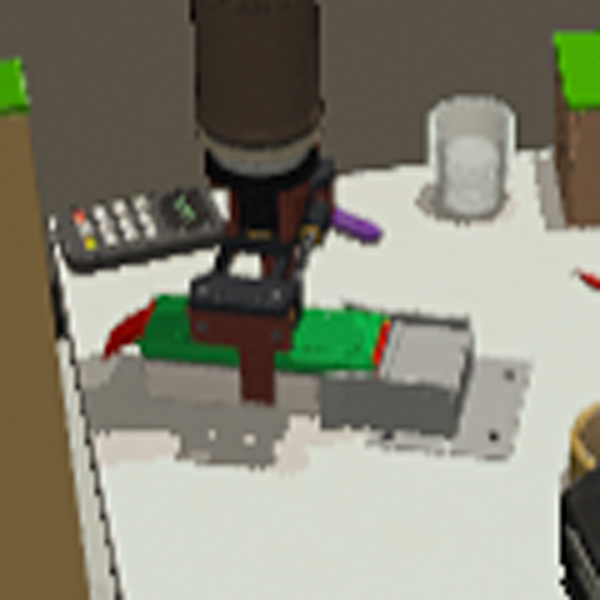

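The new clip is shut: only a thin red strip remains at (383,340) between lid and bracket. Back off, then check the divider height before flipping.

```bash
python3 -m handwheel '{"translation":[[-15,0,0],[-25,0,0],[-35,0,0],[0,0,-35],[0,0,-45]],"delta_rot":[[0,0,0],[0,0,0],[0,0,0],[0,0,0],[0,0,0]]}'
python3 - <<'E'
from h import *
P=np.load("top0.npz")["P"]
for u,v in((148,290),(150,310),(190,285),(215,275),(180,310),(170,266)): print((u,v),P[v,u].round(3))
im,d,c=grab("top");Q=cloud(d,c);hs=cv2.cvtColor(im,cv2.COLOR_RGB2HSV);A=np.nan_to_num(Q,nan=-9)
m=((hs[...,0]<8)|(hs[...,0]>172))&(hs[...,1]>110)&(A[...,0]>.28)&(A[...,0]<.54)&(A[...,1]>.12)&(A[...,1]<.42)&(A[...,2]>.02)
k,l,s,_=cv2.connectedComponentsWithStats(m.astype(np.uint8))
for i in range(1,k):
    if s[i,4]>4: print(s[i],Q[l==i].mean(0).round(3),Q[l==i].min(0).round(3),Q[l==i].max(0).round(3))
E
python3 plan.py .4145 .275 .095 68 18
```

```text
t: 8.38
position: [0.4171, 0.275, 0.0953]
tcp_rot: [3.141, -0.002, -0.384]
contact_force: [0.9, 1.2, -1.9]
grip_width: 0.702
finger_force: 35.0
(148, 290) [0.278 0.51  0.11 ]
(150, 310) [0.222 0.502 0.108]
(190, 285) [ 0.271  0.482 -0.19 ]
(215, 275) [ 0.289  0.481 -0.537]
(180, 310) [ 0.198  0.482 -0.09 ]
(170, 266) [0.342 0.483 0.017]
[215 270  12  12 104] [0.325 0.289 0.186] [0.306 0.219 0.106] [0.351 0.319 0.531]
now [0.4202 0.2757 0.1003] rv [ -0.4   0.5 179.9] toolY yaw -112.1
[0, 0, 0] [-0.0, 0.0, 10.0]
[0, 0, 0] [-0.0, 0.0, 10.0]
[0, 0, 0] [-0.0, 0.0, 10.0]
[0, 0, 0] [-0.0, 0.0, 10.0]
[0, 0, 0] [-0.0, 0.0, 10.0]
[0, 0, 0] [-0.0, 0.0, 10.0]
[0, 0, 0] [-0.0, 0.0, 10.0]
[0, 0, 0] [-0.0, 0.0, 10.0]
[0, 0, 0] [-0.0, 0.0, 10.0]
[0, 0, 0] [-0.0, 0.0, 10.0]
[0, 0, 0] [-0.0, 0.0, 10.0]
[0, 0, 0] [-0.0, 0.0, 10.0]
[0, 0, 0] [-0.0, 0.0, 10.0]
[0, 0, 0] [-0.0, 0.0, 10.0]
[0, 0, 0] [-0.0, 0.0, 10.0]
[0, 0, 0] [-0.0, 0.0, 10.0]
[0, 0, 0] [-0.0, 0.0, 10.0]
[0, 0, 0] [-0.0, 0.0, 10.0]
```

```bash
H='python3 -m handwheel'
$H '{"translation":[[0,0,0],[0,0,0],[0,0,0],[0,0,0],[0,0,0]],"delta_rot":[[0,0,-10],[0,0,-10],[0,0,-10],[0,0,-10],[0,0,-10]]}' | sed -n 2,4p
$H '{"translation":[[0,0,0],[0,0,0],[0,0,0],[0,0,0],[0,0,0]],"delta_rot":[[0,0,-10],[0,0,-10],[0,0,-10],[0,0,-10],[0,0,-10]]}' | sed -n 2,4p
$H '{"translation":[[0,0,0],[0,0,0],[0,0,0],[0,0,0],[0,0,0]],"delta_rot":[[0,0,-10],[0,0,-10],[0,0,-10],[0,0,-10],[0,0,-10]]}' | sed -n 2,4p
$H '{"translation":[[0,0,0],[0,0,0],[0,0,0],[0,0,0],[0,0,0]],"delta_rot":[[0,0,-10],[0,0,-10],[0,0,-10],[0,0,0],[0,0,0]]}'
python3 - <<'E'
from h import *
print(np.round(manip.get_obs()["joints"],2))
im,d,c=grab("side");P=cloud(d,c);cv2.imwrite("pics/s3.png",cv2.resize(im[80:200,220:340,::-1],None,fx=5,fy=5,interpolation=cv2.INTER_CUBIC))
E
python3 plan.py .4055 .2784 .0147 68 2
```

```text
position: [0.418, 0.2752, 0.0949]
tcp_rot: [3.141, -0.003, 0.494]
contact_force: [0.3, -0.1, -2.8]
position: [0.4179, 0.2752, 0.0948]
tcp_rot: [3.139, -0.001, 1.366]
contact_force: [0.6, -1.5, -2.1]
position: [0.4179, 0.2751, 0.0947]
tcp_rot: [3.139, 0.001, 2.239]
contact_force: [-0.0, 0.4, -2.5]
t: 10.92
position: [0.4172, 0.2752, 0.0947]
tcp_rot: [3.141, 0.001, 2.753]
contact_force: [0.7, -0.4, -3.6]
grip_width: 0.701
finger_force: 35.0
[-0.76  0.36  0.1   2.03 -0.05  0.75  0.55]
now [0.4171 0.2753 0.0946] rv [ 0.   0.  -0.2] toolY yaw 67.8
[6, -1, 40] [0.0, 0.0, -0.1]
[6, -1, 40] [0.0, 0.0, -0.1]
```

View pics/s3.png

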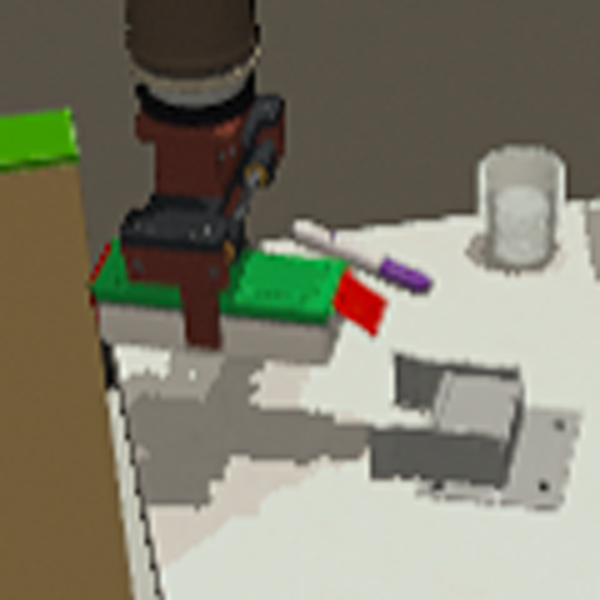

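The shut clip lies flat at (98,270) on the left; the open one at (360,300) now faces the bracket. Second push.

```bash
H='python3 -m handwheel'
$H '{"translation":[[12,0,10],[0,0,30],[0,0,30],[0,0,10],[0,0,0]],"delta_rot":[[0,0,0],[0,0,0],[0,0,0],[0,0,0],[0,0,0]]}'
$H '{"translation":[[-12,0,0],[-12,0,0],[-12,0,0],[-12,0,0],[0,0,0]],"delta_rot":[[0,0,0],[0,0,0],[0,0,0],[0,0,0],[0,0,0]]}'
$H '{"translation":[[-6,0,0],[-6,0,0],[-5,0,0],[-3,0,0],[0,0,0]],"delta_rot":[[0,0,0],[0,0,0],[0,0,0],[0,0,0],[0,0,0]]}'
```

```text
t: 11.6
position: [0.4048, 0.28, 0.0142]
tcp_rot: [-3.141, -0.001, 2.758]
contact_force: [0.3, 0.4, -2.3]
grip_width: 0.704
finger_force: 35.0
t: 12.22
position: [0.4513, 0.2612, 0.0147]
tcp_rot: [3.141, 0.001, 2.756]
contact_force: [-0.1, 1.1, -3.3]
grip_width: 0.7
finger_force: 35.0
t: 12.85
position: [0.4688, 0.2544, 0.0146]
tcp_rot: [3.142, 0.0, 2.758]
contact_force: [-0.6, 0.5, -3.3]
grip_width: 0.705
finger_force: 35.0
```

```bash
H='python3 -m handwheel'
$H '{"translation":[[-4,0,0],[-3,0,0],[-2,0,0],[0,0,0]],"delta_rot":[[0,0,0],[0,0,0],[0,0,0],[0,0,0]]}'
$H '{"translation":[[-2,0,0],[-2,0,0],[0,0,0]],"delta_rot":[[0,0,0],[0,0,0],[0,0,0]]}'
```

```text
t: 13.35
position: [0.4724, 0.2528, 0.0141]
tcp_rot: [-3.139, -0.007, 2.761]
contact_force: [-17.5, 6.3, 3.3]
grip_width: 0.708
finger_force: 35.0
t: 13.72
position: [0.4735, 0.2522, 0.0135]
tcp_rot: [-3.137, -0.01, 2.762]
contact_force: [-22.7, 8.8, 3.8]
grip_width: 0.709
finger_force: 35.0
```

```bash
H='python3 -m handwheel'
$H '{"translation":[[-2,0,0],[0,0,0]],"delta_rot":[[0,0,0],[0,0,0]]}'
$H '{"translation":[[15,0,0],[25,0,0],[35,0,0],[0,0,-45],[0,0,-55]],"delta_rot":[[0,0,0],[0,0,0],[0,0,0],[0,0,0],[0,0,0]]}'
$H '{"translation":[[0,0,-35],[0,0,0]],"delta_rot":[[0,0,0],[0,0,0]]}'
python3 - <<'E'
from h import *
a,d,c=grab("side");b,d,c=grab("top")
f=lambda i:cv2.resize(i[...,::-1],None,fx=4,fy=4,interpolation=cv2.INTER_CUBIC)
cv2.imwrite("pics/s4.png",np.hstack([f(a[60:180,220:320]),f(b[190:310,190:290])]))
E
```

```text
t: 13.98
position: [0.4742, 0.2518, 0.0134]
tcp_rot: [-3.137, -0.012, 2.763]
contact_force: [-25.9, 10.1, 5.2]
grip_width: 0.704
finger_force: 35.0
t: 14.6
position: [0.4131, 0.2765, 0.1154]
tcp_rot: [-3.141, 0.001, 2.758]
contact_force: [0.4, 1.8, -3.4]
grip_width: 0.697
finger_force: 35.0
t: 14.85
position: [0.4155, 0.2779, 0.1527]
tcp_rot: [3.135, 0.004, 2.757]
contact_force: [0.7, 1.1, -3.7]
grip_width: 0.705
finger_force: 35.0
```

View pics/s4.png

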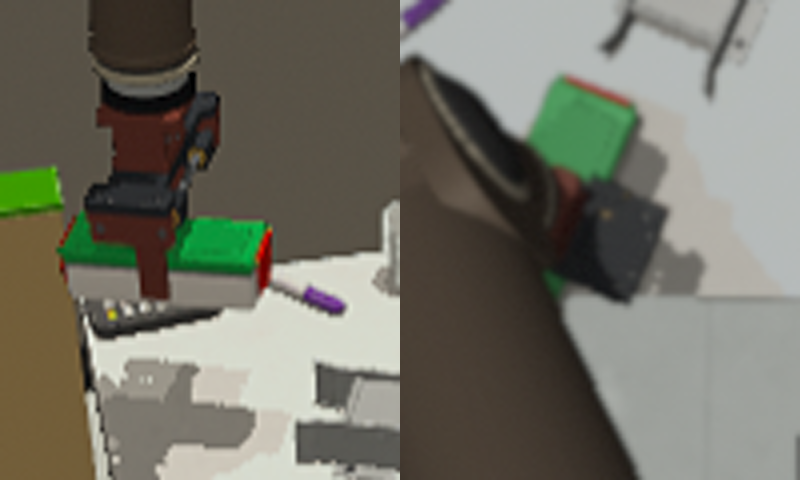

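Both clips show only as thin strips flush with the ends ((265,260) left, (600,90) right): shut. Now to the stand.

```bash
cat > plan2.py <<'E'
import sys; from h import *
# plan2.py along_x(mm, box middle) height(mm) n
bx,hh=map(float,sys.argv[1:3]);n=int(sys.argv[3])
C=np.array([.552,-.217,.0665]);B=R.from_euler("ZY",[16.2,-28],degrees=True)
X,Y,N=B.as_matrix().T
T=C+X*bx/1000+N*(.014+hh/1000)+Y*.003
r1=R.from_matrix(np.c_[Y,X,-N])
o=manip.get_obs();r0=R.from_euler("xyz",o["tcp_rot"]);p=np.array(o["position"])
rv=(r0.inv()*r1).as_rotvec(degrees=True);D=(T-p)*1000/n;r=r0
print("target",T.round(4),"rv",rv.round(1),"now in bed frame (boxmid x,y,h)",((p-C)@np.c_[X,Y,N]*1000-[0,3,14]).round(1),"f bed",(np.array(o["contact_force"])@np.c_[X,Y,N]).round(1))
for i in range(n):
    print(r.inv().apply(D).round(0).astype(int).tolist(),(rv/n).round(1).tolist()); r=r*R.from_rotvec(rv/n,degrees=True)
E
python3 plan2.py -11 70 12
python3 - <<'E'
from h import *
P=np.load("side0.npz")["P"].reshape(-1,3);w=P[(P[:,0]>.5)&(P[:,0]<.68)&(P[:,1]>-.1)&(P[:,1]<.06)];print(np.nanpercentile(w[:,2],[95,99]))
E
```

```text
target [ 0.504  -0.2278  0.1355] rv [-26.  -12.6  50.7] now in bed frame (boxmid x,y,h) [ 42.9 509.7  57. ] f bed [-1.4  0.5 -1.9]
[-23, -36, 1] [-2.2, -1.1, 4.2]
[-25, -34, 0] [-2.2, -1.1, 4.2]
[-28, -32, -1] [-2.2, -1.1, 4.2]
[-30, -30, -1] [-2.2, -1.1, 4.2]
[-32, -28, -2] [-2.2, -1.1, 4.2]
[-34, -25, -2] [-2.2, -1.1, 4.2]
[-36, -23, -2] [-2.2, -1.1, 4.2]
[-38, -20, -2] [-2.2, -1.1, 4.2]
[-39, -17, -2] [-2.2, -1.1, 4.2]
[-40, -14, -2] [-2.2, -1.1, 4.2]
[-41, -11, -2] [-2.2, -1.1, 4.2]
[-42, -8, -2] [-2.2, -1.1, 4.2]
[0.10841977 0.11291823]
```

```bash
H='python3 -m handwheel'
$H '{"translation":[[0,0,-40],[-23,-36,1],[-25,-34,0],[-28,-32,-1],[-30,-30,-1]],"delta_rot":[[0,0,0],[-2.2,-1.1,4.2],[-2.2,-1.1,4.2],[-2.2,-1.1,4.2],[-2.2,-1.1,4.2]]}'|sed -n 2,4p
$H '{"translation":[[-32,-28,-2],[-34,-25,-2],[-36,-23,-2],[-38,-20,-2],[-39,-17,-2]],"delta_rot":[[-2.2,-1.1,4.2],[-2.2,-1.1,4.2],[-2.2,-1.1,4.2],[-2.2,-1.1,4.2],[-2.2,-1.1,4.2]]}'|sed -n 2,4p
$H '{"translation":[[-40,-14,-2],[-41,-11,-2],[-42,-8,-2],[0,0,0]],"delta_rot":[[-2.2,-1.1,4.2],[-2.2,-1.1,4.2],[-2.2,-1.1,4.2],[0,0,0]]}'
python3 plan2.py -11 6 1
```

```text
position: [0.4434, 0.1079, 0.1841]
tcp_rot: [2.98, 0.053, 2.457]
contact_force: [1.2, -0.8, -3.0]
position: [0.481, -0.1015, 0.1775]
tcp_rot: [2.767, 0.047, 2.078]
contact_force: [-0.1, 0.1, -3.0]
t: 16.7
position: [0.5024, -0.2294, 0.1735]
tcp_rot: [2.648, 0.007, 1.85]
contact_force: [-0.2, 0.1, -4.0]
grip_width: 0.708
finger_force: 35.0
target [ 0.5328 -0.2194  0.079 ] rv [0.3 0.5 0. ] now in bed frame (boxmid x,y,h) [  5.2  -1.1 104.4] f bed [-2.   0.2 -3.5]
[2, -17, 98] [0.3, 0.5, 0.0]
```

```bash
H='python3 -m handwheel'
$H '{"translation":[[2,-16,40],[0,0,40],[0,0,14],[0,0,0]],"delta_rot":[[0.3,0.5,0],[0,0,0],[0,0,0],[0,0,0]]}'
$H '{"translation":[[0,0,2],[0,0,2],[0,0,0]],"delta_rot":[[0,0,0],[0,0,0],[0,0,0]]}'|sed -n 2,4p;python3 plan2.py -11 0 1
$H '{"translation":[[0,0,2],[0,0,0]],"delta_rot":[[0,0,0],[0,0,0]]}'|sed -n 2,4p; python3 plan2.py -11 0 1
```

```text
t: 17.2
position: [0.5244, -0.2169, 0.0928]
tcp_rot: [2.659, -0.003, 1.863]
contact_force: [0.5, 0.4, -3.4]
grip_width: 0.706
finger_force: 35.0
position: [0.5278, -0.2172, 0.0918]
tcp_rot: [2.656, 0.001, 1.863]
contact_force: [-0.1, -0.4, -2.4]
target [ 0.5355 -0.2187  0.0737] rv [-0.2 -0.2  0.5] now in bed frame (boxmid x,y,h) [-8.7  3.6 19.3] f bed [-1.3 -0.3 -2.1]
[-4, -2, 19] [-0.2, -0.2, 0.5]
position: [0.5286, -0.217, 0.0898]
tcp_rot: [2.656, 0.0, 1.863]
contact_force: [-0.6, -0.2, -3.3]
target [ 0.5355 -0.2187  0.0737] rv [-0.2 -0.2  0.5] now in bed frame (boxmid x,y,h) [-8.9  3.5 17.1] f bed [-2.1 -0.  -2.6]
[-4, -2, 17] [-0.2, -0.2, 0.5]
```

```bash
H='python3 -m handwheel'
$H '{"translation":[[-3,0,6],[0,0,4],[0,0,2],[0,0,0]],"delta_rot":[[0,0,0.5],[0,0,0],[0,0,0],[0,0,0]]}'|sed -n 2,4p;python3 plan2.py -11 0 1
$H '{"translation":[[0,0,2],[0,0,1],[0,0,0]],"delta_rot":[[0,0,0],[0,0,0],[0,0,0]]}'|sed -n 2,4p; python3 plan2.py -11 0 1
```

```text
position: [0.5346, -0.2184, 0.0789]
tcp_rot: [2.656, -0.004, 1.855]
contact_force: [0.3, 0.7, -2.0]
target [ 0.5355 -0.2187  0.0737] rv [-0.2 -0.3 -0.1] now in bed frame (boxmid x,y,h) [-9.3  0.5  4.9] f bed [-0.5  0.6 -2. ]
[-1, -2, 5] [-0.2, -0.3, -0.1]
position: [0.5361, -0.218, 0.0764]
tcp_rot: [2.656, -0.004, 1.855]
contact_force: [-0.0, -0.1, -2.7]
target [ 0.5355 -0.2187  0.0737] rv [-0.2 -0.2 -0. ] now in bed frame (boxmid x,y,h) [-9.1  0.5  2.1] f bed [-1.3 -0.1 -2.3]
[-1, -2, 2] [-0.2, -0.2, -0.0]
```

```bash
H='python3 -m handwheel'
$H '{"translation":[[0,0,1],[0,0,1],[0,0,0]],"delta_rot":[[0,0,0],[0,0,0],[0,0,0]]}'|sed -n 2,4p;python3 plan2.py -11 0 1
$H '{"translation":[[0,0,1],[0,0,0]],"delta_rot":[[0,0,0],[0,0,0]]}'|sed -n 2,4p; python3 plan2.py -11 0 1
$H '{"translation":[[0,0,1],[0,0,0]],"delta_rot":[[0,0,0],[0,0,0]]}'|sed -n 2,4p; python3 plan2.py -11 0 1
```

```text
position: [0.537, -0.2177, 0.0747]
tcp_rot: [2.656, -0.004, 1.855]
contact_force: [0.6, 0.1, -2.4]
target [ 0.5355 -0.2187  0.0737] rv [-0.2 -0.2 -0. ] now in bed frame (boxmid x,y,h) [-9.1  0.5  0.1] f bed [-0.6 -0.1 -2.4]
[-1, -2, 0] [-0.2, -0.2, -0.0]
position: [0.5374, -0.2179, 0.0741]
tcp_rot: [2.655, -0.004, 1.855]
contact_force: [-3.0, -1.0, 2.4]
target [ 0.5355 -0.2187  0.0737] rv [-0.1 -0.2 -0. ] now in bed frame (boxmid x,y,h) [-9.   0.2 -0.6] f bed [-1.7 -0.1  3.6]
[0, -2, -1] [-0.1, -0.2, -0.0]
position: [0.538, -0.2182, 0.0733]
tcp_rot: [2.655, -0.003, 1.854]
contact_force: [-3.8, -2.7, 4.7]
target [ 0.5355 -0.2187  0.0737] rv [-0.1 -0.2 -0.1] now in bed frame (boxmid x,y,h) [-9.  -0.3 -1.5] f bed [-1.6 -1.6  6.2]
[0, -2, -1] [-0.1, -0.2, -0.1]
```

```bash
H='python3 -m handwheel'
$H '{"translation":[[0,-3,0],[0,-3,0],[0,0,0]],"delta_rot":[[0,0,0],[0,0,0],[0,0,0]]}'|sed -n 2,4p;python3 plan2.py -19 0 1
$H '{"translation":[[0,-2,0],[0,-1,0],[0,0,0]],"delta_rot":[[0,0,0],[0,0,0],[0,0,0]]}'|sed -n 2,4p; python3 plan2.py -19 0 1
$H '{"translation":[[0,-1,0],[0,0,0]],"delta_rot":[[0,0,0],[0,0,0]]}'|sed -n 2,4p; python3 plan2.py -19 0 1
```

```text
position: [0.534, -0.219, 0.0711]
tcp_rot: [2.654, -0.003, 1.855]
contact_force: [0.1, 0.8, 4.7]
target [ 0.5287 -0.2206  0.0699] rv [-0.  -0.2 -0. ] now in bed frame (boxmid x,y,h) [-13.6   0.1  -1.6] f bed [2.5 0.7 4. ]
[0, -5, -2] [-0.0, -0.2, -0.0]
position: [0.5316, -0.2195, 0.0698]
tcp_rot: [2.654, -0.004, 1.855]
contact_force: [0.8, -0.2, 4.8]
target [ 0.5287 -0.2206  0.0699] rv [-0.  -0.2 -0. ] now in bed frame (boxmid x,y,h) [-16.4   0.3  -1.6] f bed [ 2.8 -0.4  3.9]
[0, -3, -2] [-0.0, -0.2, -0.0]
position: [0.5308, -0.2197, 0.0693]
tcp_rot: [2.653, -0.004, 1.855]
contact_force: [1.2, -0.0, 5.6]
target [ 0.5287 -0.2206  0.0699] rv [-0.  -0.2 -0. ] now in bed frame (boxmid x,y,h) [-17.3   0.3  -1.6] f bed [ 3.7 -0.4  4.4]
[0, -2, -2] [-0.0, -0.2, -0.0]
```

```bash
H='python3 -m handwheel'
for i in 1; do $H '{"translation":[[0,-1,0],[0,-1,0],[0,0,0]],"delta_rot":[[0,0,0],[0,0,0],[0,0,0]]}'|sed -n 2,4p;python3 plan2.py -19 0 1; done
$H '{"translation":[[0,-1,0],[0,-1,0],[0,0,0]],"delta_rot":[[0,0,0],[0,0,0],[0,0,0]]}'|sed -n 2,4p; python3 plan2.py -19 0 1
```

```text
position: [0.5294, -0.2201, 0.0686]
tcp_rot: [2.653, -0.003, 1.856]
contact_force: [1.8, 0.1, 6.1]
target [ 0.5287 -0.2206  0.0699] rv [-0.  -0.2  0. ] now in bed frame (boxmid x,y,h) [-18.9   0.3  -1.6] f bed [ 4.5 -0.4  4.5]
[0, 0, -2] [-0.0, -0.2, 0.0]
position: [0.5293, -0.2201, 0.0686]
tcp_rot: [2.651, -0.003, 1.857]
contact_force: [6.6, 1.3, 7.3]
target [ 0.5287 -0.2206  0.0699] rv [ 0.1 -0.2  0.1] now in bed frame (boxmid x,y,h) [-19.    0.4  -1.5] f bed [ 9.4 -0.6  3.3]
[0, 0, -2] [0.1, -0.2, 0.1]
```

Box stopped at x = -19.0 mm in the bed frame, bed and lip contact both felt. Ease the grip, open, withdraw along the normal.

```bash
H='python3 -m handwheel'
$H '{"translation":[[0,0,0],[0,0,0]],"delta_rot":[[0,0,0],[0,0,0]]}' 50 6|sed -n 2,6p
$H '{"translation":[[0,0,0],[0,0,0],[0,0,0],[0,0,0]],"delta_rot":[[0,0,0],[0,0,0],[0,0,0],[0,0,0]]}' 86|sed -n 2,6p
python3 plan2.py -19 0 1
$H '{"translation":[[0,0,-10],[0,0,-20],[0,0,-30],[0,0,-30],[0,0,-30]],"delta_rot":[[0,0,0],[0,0,0],[0,0,0],[0,0,0],[0,0,0]]}'|sed -n 2,4p
$H '{"translation":[[-20,-50,-20],[-20,-55,-10],[0,-55,0],[0,0,0]],"delta_rot":[[0,0,0],[0,0,0],[0,0,0],[0,0,0]]}'|sed -n 1,4p
python3 - <<'E'
from h import *
C=np.array([.552,-.217,.0665]);B=R.from_euler("ZY",[16.2,-28],degrees=True).as_matrix()
out=[]
for n in("side","top"):
    im,d,c=grab(n);P=cloud(d,c);hs=cv2.cvtColor(im,cv2.COLOR_RGB2HSV);q=(P-C)@B*1000;A=np.nan_to_num(q,nan=-999)
    m=(hs[...,0]>45)&(hs[...,0]<85)&(hs[...,1]>80)&(abs(A[...,0]+19)<45)&(abs(A[...,1])<100)&(abs(A[...,2]-50)<12)
    a=q[m];rr=cv2.minAreaRect(a[:,:2].astype(np.float32));cf=np.linalg.lstsq(np.c_[a[:,:2],np.ones(len(a))],a[:,2],rcond=None)[0]
    print(n,len(a),a.mean(0).round(1),np.round(rr[0],1),np.round(rr[1],1),round(rr[2],2),"tilt deg",np.degrees(cf[:2]).round(2))
    out.append(cv2.resize((im[200:300,280:380] if n=="side" else im[160:260,350:450])[...,::-1],None,fx=4,fy=4,interpolation=cv2.INTER_CUBIC))
cv2.imwrite("pics/f.png",np.hstack(out))
E
```

```text
position: [0.5293, -0.2201, 0.0685]
tcp_rot: [2.651, -0.002, 1.857]
contact_force: [6.6, 2.4, 6.6]
grip_width: 0.701
finger_force: 6.0
position: [0.5257, -0.221, 0.0662]
tcp_rot: [2.656, -0.004, 1.855]
contact_force: [-0.3, 1.1, -0.6]
grip_width: 0.977
finger_force: 0.0
target [ 0.5287 -0.2206  0.0699] rv [-0.2 -0.2 -0.1] now in bed frame (boxmid x,y,h) [-23.5   0.5  -1.9] f bed [-0.3  1.1 -0.5]
[-1, 4, -2] [-0.2, -0.2, -0.1]
position: [0.4714, -0.2373, 0.1739]
tcp_rot: [2.656, -0.004, 1.855]
contact_force: [0.8, 0.3, 0.9]
t: 23.2
position: [0.3304, -0.3198, 0.1231]
tcp_rot: [2.658, -0.006, 1.848]
contact_force: [0.7, 0.4, -0.5]
side 1102 [-19.9  -3.3  53.7] [-20.1   2.5] [ 61.2 163.9] 0.06 tilt deg [0.77 0.49]
top 1024 [-14.9   4.3  50.9] [-16.    4.2] [ 62. 160.] 0.48 tilt deg [-0.39 -0.2 ]
```

View pics/f.png

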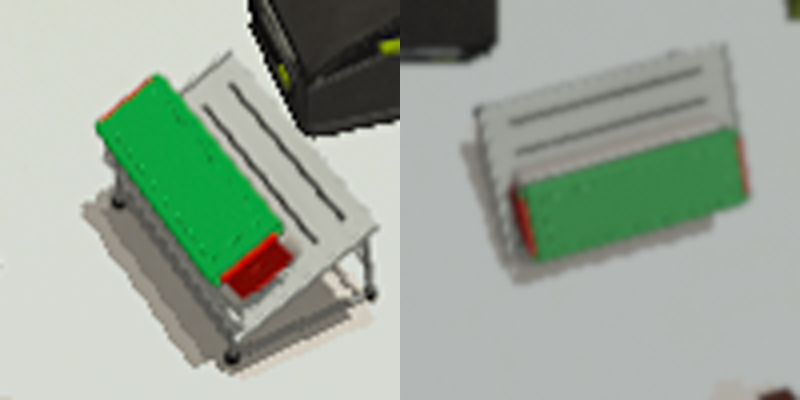

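Side (left half): box lies flat across the stand against the lower edge, near clip hanging flush at (258,265). Top (right half): the other clip shows as a strip at (525,225); check numerically that it is shut.

Run:
```python
from h import *
C=np.array([.552,-.217,.0665]);B=R.from_euler("ZY",[16.2,-28],degrees=True).as_matrix()
for n in("side","top"):
    im,d,c=grab(n);P=cloud(d,c);hs=cv2.cvtColor(im,cv2.COLOR_RGB2HSV);q=(P-C)@B*1000;A=np.nan_to_num(q,nan=-999)
    m=((hs[...,0]<8)|(hs[...,0]>172))&(hs[...,1]>130)&(abs(A[...,0]+19)<45)&(abs(A[...,1])<130)&(A[...,2]>0)&(A[...,2]<75)
    for s in(1,-1):
        a=q[m&(A[...,1]*s>0)]
        if len(a)>3: print(n,s,len(a),"median",np.median(a,0).round(1)); b=a[np.argsort(a[:,2])]; print("  y by h:",[(round(float(v[:,2].mean())),round(float(v[:,1].mean()),1)) for v in np.array_split(b,5)])
```

```text
side -1 136 median [-20.8 -79.7  32. ]
  y by h: [(17, -79.1), (25, -80.1), (32, -79.5), (40, -80.1), (47, -79.7)]
top 1 30 median [-17.   85.6  39. ]
  y by h: [(22, 85.7), (31, 85.5), (39, 85.7), (45, 85.3), (48, 85.1)]
```

Both clips hang vertical against the end walls (y is constant with height, span about 165 mm). The box is flat and against the lip, and the robot is clear.

```bash
python3 -c "
from station import manip; print(manip.job_done())"
```

```text
the job is handed in; nothing more can be done
None
```

The job is handed in: both clips are shut, and the box lies lid up and flat on the stand, against its front lip; I never moved the timer, tape roll or cup stack, and the last check was at about 23 s on the robot's clock.

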